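Wake and tare the balance that carries the beaker

ROBOT

A 6-joint arm with a two-finger parallel gripper is mounted at the origin on a cart in front of the work surface, level with it; the furniture and walls round the work are solid. World frame = base frame: x ahead of the robot, y to its left, z up, the work surface at z = 0. Lengths are in m, angles in rad, forces in N, time in s.
With the tool pointing down it reaches from about 0.35 to 0.85 m from the base axis. Payload 8.1 kg.
Tool frame: the origin (TCP) lies midway between the tips of the shut fingers; the grasp point (between the pads) lies 19 mm behind it; z points along the fingers, y is the line along which they close (so a half turn about z gives the same grasp; the last joint's range is limited). The gripper opens to 85 mm and grips with 20 to 120 N. Pads are 22 mm wide; open, the fingers measure 114 mm over their backs; the gripper's body (76 mm by 85 mm) begins 54 mm behind the grasp point. The pads swing forward as they close: fully open they stand 13 mm farther back than shut.
Start: joints at [1.097, 0.13, 1.488, -0, 1.523, -0.085], TCP at [0.227, 0.555, 0.2] pointing down, gripper open.
Joint ranges: [-2.96, 2.96], [-0.89, 2.26], [0.02, 2.5], [-1.34, 4.48], [0, 2.73], [-2.66, 2.66]. Speed limits (rad/s): [2.39, 2.39, 2.79, 3.14, 3.14, 3.14].

INTERFACE

Orientations are given as a unit quaternion [w, x, y, z].
In Python, from bench import arm gives the robot as it stands. The module is installed in compiled form; this text tells all that it offers.
- The arm moves only by the tool servo_tool, never from a script. Its argument "series" is a list of rows, each an object with "dp": the shift along the tool's x, y, z normalised to -1 to 1, where 1 is 150 mm, a list of three; "turn": the turn about the tool's z normalised to -1 to 1, where 1 is pi/4 rad. In form: [{"dp": [x, y, z], "turn": turn}, ...]. A call has 1 to 8 rows; each row is the pose to reach, as a shift and turn from the pose commanded when the call began, along the tool's axes at that moment; what a row does not reach only later rows make up. A row lasts 1/12 s, in which the tool goes at most 41.7 mm and 7.16 degrees, less where a joint would pass 70% of its speed; a pose out of reach is approached as far as the arm can. A call with a number of a shift or a turn outside -1 to 1 is refused whole. A call with a gripper value outside its range is refused whole. "gripper" is the opening, from -1 (shut) to 1 (fully open), set as the call begins (left out, the last holds). The fingers move at their own pace and stop on an object; the grip force is fixed at half the most. Time passes only in rows, so rows that repeat a pose let the fingers close. It gives the time, the measured TCP pose, the force, the opening and the grip force at its end, in the units of the state.
- arm.get_obs(): the state, without advancing time (a new reading comes with each control period).
- arm.capture(name): name is "scene" or "side" or "wrist"; returns (picture, depth): 384x512x3 uint8, blue, green, red; 384x512 float32, m along the optical axis (not along the pixel's ray), 0 where there is no reading.
- arm.camera_params(name): a dict with "camera_matrix" (3x3 intrinsics, pixels), "R" (3x3) and "t" (3): a world point X has camera coordinates R X + t; the wrist camera has in their place "mount" (4x4, takes a point from camera to tool coordinates, whose origin is the TCP and whose axes are the flange's). Camera axes: x right, y down, z forward; pixel columns grow to the right and rows downward; lengths in m; the calibration is good to about 2 mm. A picture is of the moment at which its call begins: read the wrist's pose just before it. camera_params takes no time and is no camera call.
- arm.finish_job(): hands the job in; it is judged then, once.
The state is a dict: "time": time; "joint_positions": joint angles; "joint_vel": joint speeds; "effort": joint torques, N m; "tool_pos": TCP position; "eef_rot": TCP orientation; "contact_force": force on the tool from outside, world axes, zero at the start; "ft_torque": the same for the moment, N m; "gripper_width": finger opening in m; "gripper_force": force on a finger pad.
Only numpy, scipy, OpenCV 4.12 (cv2) and the standard library are available. Lean on these libraries where they do the work, as an engineer would, in place of code of your own. Each camera call takes 0.05 s, during which the arm holds its last target. There are 200 camera calls.

TASK

Tare the lab balance that has the empty glass beaker on its pan: with the fingertips, first press its small round key to wake it and let the key come up again, then press its long bar key to tare, and withdraw. Press each key gently but far enough down, leave the keys of the other balance alone, and neither pick up nor disturb the beaker or anything else.

Things in the scene. Friction and masses are not known exactly. Their poses are not given: they have to be found in the camera images.
- balance_1: fixed lab balance, white, 230 (x) x 170 mm (y); front panel at 46 mm height with long bar key at left, display, small round key at right; rear deck 58 mm high; round steel pan 116 mm across, top 69 mm high, centre at x +45 mm. Origin: centre of underside; -x front (to the robot), +y its left. Carries the empty glass beaker. The two balances look alike and may change places.
- balance_2: fixed lab balance, white, 230 (x) x 170 mm (y); front panel at 46 mm height with long bar key at left, display, small round key at right; rear deck 58 mm high; round steel pan 116 mm across, top 69 mm high, centre at x +45 mm. Origin: centre of underside; -x front (to the robot), +y its left. Carries the jar of caps. The two balances look alike and may change places.
- balance_1_pan (a point): centre of the top of balance_1's pan, 69 mm above the bench
- bar_key_1_top (a point): top centre of the long bar (tare) key of balance_1 (the one with the beaker): 18 mm (balance x) x 44 mm (balance y), its top 12 mm above the front panel and 58 mm above the bench when up; at balance x -82 mm, y +52 mm. The point moves with the key.
- round_key_1_top (a point): top centre of the small round (wake) key of balance_1 (the one with the beaker): 22 mm across, its top 12 mm above the front panel and 58 mm above the bench when up; at balance x -82 mm, y -56 mm. The point moves with the key.
- bar_key_2_top (a point): top centre of the long bar (tare) key of balance_2 (the one with the jar): 18 mm (balance x) x 44 mm (balance y), its top 12 mm above the front panel and 58 mm above the bench when up; at balance x -82 mm, y +52 mm. The point moves with the key.
- round_key_2_top (a point): top centre of the small round (wake) key of balance_2 (the one with the jar): 22 mm across, its top 12 mm above the front panel and 58 mm above the bench when up; at balance x -82 mm, y -56 mm. The point moves with the key.
- bar_key_1 (a joint): travel of the bar key of balance_1 (the one with the beaker), m: 0 up, 0.006 fully down; it counts as pressed beyond 0.003. A spring brings it back; it begins to move at about 1 N and is fully down at about 4 N.
- round_key_1 (a joint): travel of the round key of balance_1 (the one with the beaker), m: 0 up, 0.006 fully down; it counts as pressed beyond 0.003. A spring brings it back; it begins to move at about 1 N and is fully down at about 4 N.
- bar_key_2 (a joint): travel of the bar key of balance_2 (the one with the jar), m: 0 up, 0.006 fully down; it counts as pressed beyond 0.003. A spring brings it back; it begins to move at about 1 N and is fully down at about 4 N.
- round_key_2 (a joint): travel of the round key of balance_2 (the one with the jar), m: 0 up, 0.006 fully down; it counts as pressed beyond 0.003. A spring brings it back; it begins to move at about 1 N and is fully down at about 4 N.
- beaker: empty clear glass beaker, 67 x 78 mm across, 83 mm tall, standing loose on balance_1's pan near its centre, its rim 152 mm above the bench. Origin: centre of the underside, z up.
- cap_jar: clear jar full of small screw caps, 78 mm across, 107 mm tall, standing loose on balance_2's pan, its rim 176 mm above the bench. Origin: centre of the underside, z up.
- vial: small glass vial with a dark cap, 12 mm across, 32 mm tall, standing loose on the bench 40 to 70 mm before the front of balance_1. Origin: centre of the underside.
- tweezers_1: steel tweezers 130 x 14 x 8 mm, lying loose on the bench before balance_2, long axis y. Origin: centre of the underside.
Not all that is in view belongs to the job. Leave any purple look-alike of the cap_jar alone.

How it is judged:
By the outcome, as a careful person would: the job done as asked, in the order asked, and still so for the second after the job is handed in, with the robot touching nothing.
It also fails if it takes over 42 s, if anything falls off the work surface, if the arm or the gripper's body presses on something with over 40 N, if the wrist force passes 120 N, or if a joint passes its speed limit or range.

## Working session

There is one attempt and no reset: what is moved stays moved. The work goes in short steps, Python scripts to look and compute and a tool call to move; the robot and the scene stay as the last step left them, time stands still between calls to the robot, and variables do not carry over. Pictures are saved under pics/ and viewed, at most 10 in all, crops included, and the job is handed in when it is done.

Besides the shell and the picture viewer there is one more tool, called after "Request:" as name(argument=value, ...) on one line, values as JSON. servo_tool: Moves the arm, as the interface text tells. Its arguments: {"type":"object","properties":{"series":{"type":"array","items":{"type":"object","properties":{"dp":{"type":"array","items":{"type":"number","minimum":-1,"maximum":1}},"turn":{"type":"number","minimum":-1,"maximum":1}}}},"gripper":{"type":"number"}},"required":["series"]}

```bash
mkdir -p pics; python3 - <<'E'
from bench import arm
import cv2,numpy as np
o=arm.get_obs();print(o['time'],o['tool_pos'],o['eef_rot'],o['gripper_width'])
for n in('scene','side'):
    p,d=arm.capture(n);cv2.imwrite(f'pics/{n}0.png',p);np.save(f'{n}0.npy',d)
    print(n,arm.camera_params(n))
print(arm.camera_params('wrist'))
E
```

```text
0.0 [0.22713469 0.5546809  0.19905113] [-2.58920932e-04  1.93173200e-01  9.81164225e-01 -9.00273044e-04] 0.08562298414018432
scene {'camera_matrix': array([[496.27838289,   0.        , 256.24874211],
       [  0.        , 496.27838289, 190.82496786],
       [  0.        ,   0.        ,   1.        ]]), 'R': array([[-0.48662709, -0.87359053, -0.00580161],
       [-0.63202609,  0.35663455, -0.68800786],
       [ 0.60310621, -0.33113649, -0.72568004]]), 't': array([0.26738606, 0.32330476, 1.52407404])}
side {'camera_matrix': array([[369.55392738,   0.        , 258.86811251],
       [  0.        , 369.55392738, 196.55869491],
       [  0.        ,   0.        ,   1.        ]]), 'R': array([[ 0.90273552, -0.42989484,  0.01609386],
       [-0.15818871, -0.36650484, -0.91686996],
       [ 0.40005614,  0.82514522, -0.39886145]]), 't': array([-0.43788464,  0.17230562,  0.89768112])}
{'camera_matrix': array([[274.38379295,   0.        , 256.02078043],
       [  0.        , 274.38379295, 190.1808379 ],
       [  0.        ,   0.        ,   1.        ]]), 'mount': array([[ 2.86065824e-04, -9.50651222e-01, -3.10261457e-01,
         7.99940910e-02],
       [ 9.99999256e-01, -9.59834646e-05,  1.21611112e-03,
        -5.85072674e-04],
       [-1.18587749e-03, -3.10261574e-01,  9.50650487e-01,
        -1.74906071e-01],
       [ 0.00000000e+00,  0.00000000e+00,  0.00000000e+00,
         1.00000000e+00]])}
```

View pics/scene0.png

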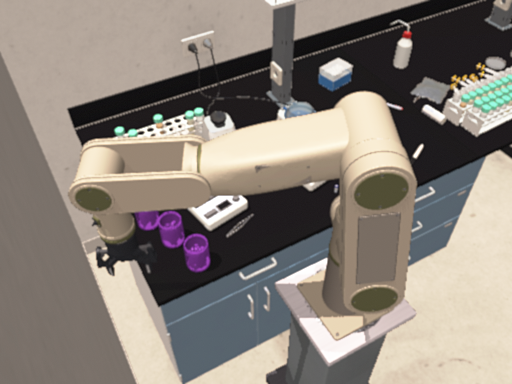

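View pics/side0.png

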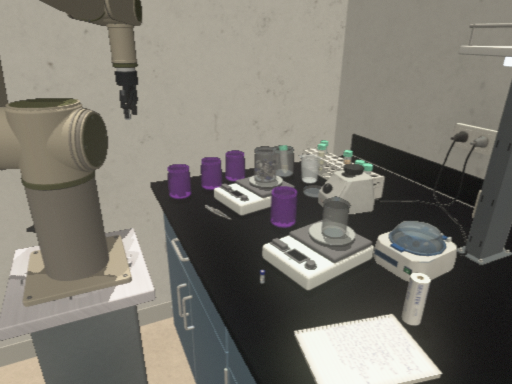

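The side view shows the beaker on the near balance (keys about (278,243) and (309,265), vial at (262,277)). The jar balance is further off, with purple look-alikes around it. I'll locate the near balance by ray casting.

```bash
cat >h.py <<'E'
import numpy as np,cv2
from bench import arm
def pts(d,K,uv):
    z=d[uv[:,1],uv[:,0]];return np.c_[(uv[:,0]-K[0,2])/K[0,0]*z,(uv[:,1]-K[1,2])/K[1,1]*z,z]
def plane(uv,K,R,t,h):
    C=-R.T@t;r=R.T@np.linalg.inv(K)@np.array([*uv,1.]);return C+r*(h-C[2])/r[2]
E
python3 - <<'E'
from h import *
p=cv2.imread('pics/side0.png');d=np.load('side0.npy');c=arm.camera_params('side');K,R,t=c['camera_matrix'],c['R'],c['t']
print('cam',-R.T@t)
for n,uv in dict(bar=(278,243),rnd=(309,265)).items(): print(n,plane(uv,K,R,t,.058))
print('vial',plane((262,282),K,R,t,0))
v,u=np.mgrid[:384,:512];uv=np.c_[u.ravel(),v.ravel()]
X=(pts(d,K,uv)-t)@R
g=p.min(2).ravel()>150
m=(uv[:,0]>255)&(uv[:,0]<375)&(uv[:,1]>215)&(uv[:,1]<290)&g&(X[:,2]>.035)&(X[:,2]<.065)
print(m.sum(),X[m].min(0),X[m].max(0),cv2.minAreaRect(X[m][:,:2].astype(np.float32)))
cv2.imwrite('pics/crop1.png',cv2.resize(p[190:290,240:390],None,fx=5,fy=5,interpolation=cv2.INTER_CUBIC))
E
```

```text
cam [ 0.06342798 -0.86581079  0.5230795 ]
bar [ 0.45027229 -0.18001098  0.058     ]
rnd [ 0.46835969 -0.29197498  0.058     ]
vial [ 0.38130928 -0.23475971  0.        ]
1399 [ 0.42004504 -0.31744467  0.03509825] [ 0.66912439 -0.139601    0.0601076 ] ((0.5427488684654236, -0.21544300019741058), (0.22488734126091003, 0.16768838465213776), 11.869163513183594)
```

View pics/crop1.png

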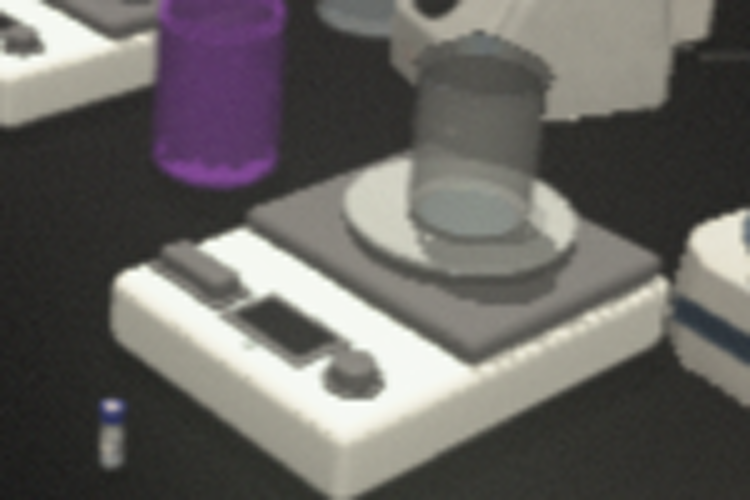

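Request:
servo_tool(series=[{"dp": [0,0,-0.27],"turn": -0.15},{"dp": [-0.1,-0.1,-0.5],"turn": -0.3},{"dp": [-0.28,-0.28,-0.67],"turn": -0.45},{"dp": [-0.46,-0.46,-0.67],"turn": -0.6},{"dp": [-0.65,-0.65,-0.67],"turn": -0.69},{"dp": [-0.83,-0.83,-0.67],"turn": -0.69},{"dp": [-1,-1,-0.67],"turn": -0.69}], gripper=-1)

```text
time: 0.68
tool_pos: [0.3096, 0.3577, 0.3004]
eef_rot: [0.0, -0.077, 0.997, -0.0]
contact_force: [1.4, -0.7, 1.1]
gripper_width: 0.0004
gripper_force: 0.0
```

Request:
servo_tool(series=[{"dp": [-0.1,-0.26,0]},{"dp": [-0.2,-0.52,0]},{"dp": [-0.3,-0.77,0]},{"dp": [-0.4,-1,0]}])

```text
validation failed for argument at $.se...
```

Request:
servo_tool(series=[{"dp": [0,-0.27,0]},{"dp": [0,-0.54,0]},{"dp": [0,-0.8,0]},{"dp": [0,-1,0]}])

```text
validation failed for argument at $.se...
```

Request:
servo_tool(series=[{"dp": [0,-0.27,0]},{"dp": [0,-0.54,0]},{"dp": [0,-0.8,0]},{"dp": [0,-1,0]}])

```text
validation failed for argument at $.se...
```

Request:
servo_tool(series=[{"dp": [0,-0.27,0]},{"dp": [0,-0.54,0]},{"dp": [0,-0.8,0]},{"dp": [0,-1,0.2]},{"dp": [0,-1,0.46]},{"dp": [0,-1,0.67]},{"dp": [0,-1,0.67]},{"dp": [0,-1,0.67]}])

```text
validation failed for argument at $.se...
```

```bash
python3 - <<'E'
from h import *
o=arm.get_obs();print(o['time'],o['tool_pos'],o['eef_rot'],o['contact_force'],o['joint_positions'])
p,d=arm.capture('wrist');cv2.imwrite('pics/w1.png',p);np.save('w1.npy',d);np.savez('w1p.npz',p=o['tool_pos'],q=o['eef_rot'])
E
```

```text
0.6833 [0.30961559 0.35765423 0.30038785] [ 1.99789480e-05 -7.68350502e-02  9.97043810e-01 -1.25267501e-04] [ 1.43458045 -0.74214556  1.05730727] [ 7.49007297e-01 -2.35573706e-01  1.66069865e+00 -2.23296114e-04
  1.71659243e+00 -9.75643163e-01]
```

View pics/w1.png

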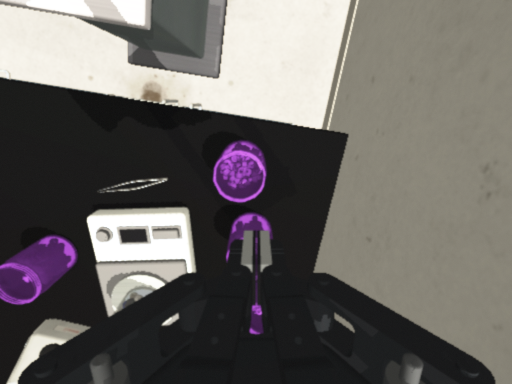

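The moves were refused because each row needs "turn", so the wrist view still shows the jar's balance (keys at (103,234) and (165,232)) and the purple jars. I'll resend with turn included.

Request:
servo_tool(series=[{"dp": [-0.1,-0.26,0],"turn": 0},{"dp": [-0.2,-0.52,0],"turn": 0},{"dp": [-0.3,-0.77,0],"turn": 0},{"dp": [-0.4,-1,0],"turn": 0}])

```text
time: 1.07
tool_pos: [0.3918, 0.2186, 0.3004]
eef_rot: [-0.0, -0.077, 0.997, -0.0]
contact_force: [1.0, 0.5, 0.8]
gripper_width: 0.0001
gripper_force: 0.0
```

Request:
servo_tool(series=[{"dp": [0,-0.27,0],"turn": 0},{"dp": [0,-0.54,0],"turn": 0},{"dp": [0,-0.8,0],"turn": 0},{"dp": [0,-1,0],"turn": 0}])

```text
time: 1.4
tool_pos: [0.4142, 0.0696, 0.3003]
eef_rot: [-0.0, -0.076, 0.997, -0.0]
contact_force: [0.2, 0.8, 0.4]
gripper_width: -0.0002
gripper_force: 0.0
```

Request:
servo_tool(series=[{"dp": [0,-0.27,0],"turn": 0},{"dp": [0,-0.54,0],"turn": 0},{"dp": [0,-0.8,0],"turn": 0},{"dp": [0,-1,0],"turn": 0}])

```text
time: 1.73
tool_pos: [0.437, -0.0788, 0.3002]
eef_rot: [-0.0, -0.076, 0.997, -0.0]
contact_force: [0.6, 0.4, 0.1]
gripper_width: -0.0
gripper_force: 0.0
```

Request:
servo_tool(series=[{"dp": [0,-0.27,0],"turn": 0},{"dp": [0,-0.54,0],"turn": 0},{"dp": [0,-0.8,0],"turn": 0},{"dp": [0,-1,0.2],"turn": 0},{"dp": [0,-1,0.46],"turn": 0},{"dp": [0,-1,0.67],"turn": 0},{"dp": [0,-1,0.67],"turn": 0},{"dp": [0,-1,0.67],"turn": 0}])

```text
time: 2.4
tool_pos: [0.4587, -0.2234, 0.1983]
eef_rot: [-0.002, -0.076, 0.997, 0.002]
contact_force: [0.7, 0.2, 0.2]
gripper_width: 0.0
gripper_force: 0.0
```

```bash
python3 - <<'E'
from h import *
o=arm.get_obs();print(o['time'],o['tool_pos'],o['eef_rot'],o['contact_force'],o['joint_positions'])
p,d=arm.capture('wrist');cv2.imwrite('pics/w2.png',p);np.save('w2.npy',d);np.savez('w2p.npz',p=o['tool_pos'],q=o['eef_rot'])
E
```

```text
2.4 [ 0.4586544  -0.22335645  0.19826969] [-0.00209492 -0.07637516  0.99707576  0.0015422 ] [0.65652779 0.20268466 0.22439404] [-5.53729085e-01 -1.07859070e-01  1.73158403e+00  2.29533347e-05
  1.52307038e+00 -2.27742630e+00]
```

View pics/w2.png

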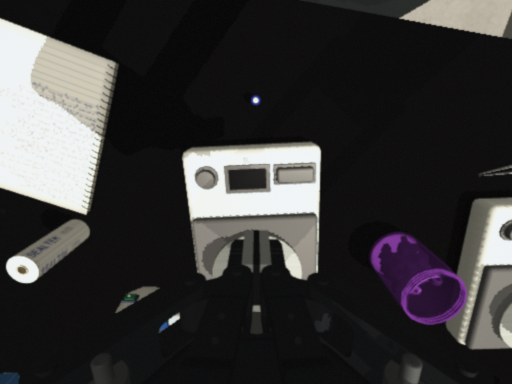

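The wrist view has the beaker's balance squarely below: round key at (206,177), bar key at (295,174), vial at (256,100). I'll refine the key centres now.

```bash
python3 - <<'E'
from h import *
from scipy.spatial.transform import Rotation as Ro
p=cv2.imread('pics/w2.png');d=np.load('w2.npy');z=np.load('w2p.npz');c=arm.camera_params('wrist');K,M=c['camera_matrix'],c['mount']
T=np.eye(4);q=z['q'];T[:3,:3]=Ro.from_quat([q[1],q[2],q[3],q[0]]).as_matrix();T[:3,3]=z['p']
W=T@M;R=W[:3,:3].T;t=-R@W[:3,3]
v,u=np.mgrid[150:205,185:325];uv=np.c_[u.ravel(),v.ravel()]
X=pts(d,K,uv)@W[:3,:3].T+W[:3,3]
pan=np.median(X[(p[uv[:,1],uv[:,0]].min(1)>200),2]);print('panel z',pan)
top=(X[:,2]>pan+.008)&(X[:,2]<pan+.016)
for n,a,b in(('rnd',190,222),('bar',272,318)):
    m=top&(uv[:,0]>a)&(uv[:,0]<b)&(uv[:,1]>160)&(uv[:,1]<192)
    r=cv2.minAreaRect(X[m][:,:2].astype(np.float32))
    print(n,m.sum(),'depth rect',r,'z',np.median(X[m,2]),'ray centroid',plane(uv[m].mean(0),K,R,t,.058))
    dx=np.r_[np.array(r[0]),.058]-z['p'];print('  shift tool mm',1e3*T[:3,:3].T@dx)
E
```

```text
panel z 0.047145543741468676
rnd 252 depth rect ((0.476711630821228, -0.2811654210090637), (0.02005882002413273, 0.020773151889443398), 52.93185043334961) z 0.059072812163386945 ray centroid [ 0.47636492 -0.28107005  0.058     ]
  shift tool mm [ -9.59447029 -60.36061698 140.02881924]
bar 532 depth rect ((0.45541688799858093, -0.17513112723827362), (0.018341626971960068, 0.043320924043655396), 11.966071128845215) z 0.059059138405188005 ray centroid [ 0.45487723 -0.17545056  0.058     ]
  shift tool mm [ -4.69844055  47.67927062 140.41496213]
```

Request:
servo_tool(series=[{"dp": [-0.03,-0.2,0.15],"turn": 0.03},{"dp": [-0.065,-0.4,0.3],"turn": 0.05},{"dp": [-0.065,-0.4,0.5],"turn": 0.05},{"dp": [-0.065,-0.4,0.7],"turn": 0.05},{"dp": [-0.065,-0.4,0.83],"turn": 0.05},{"dp": [-0.065,-0.4,0.83],"turn": 0.05},{"dp": [-0.065,-0.4,0.83],"turn": 0.05}])

```text
time: 3.03
tool_pos: [0.4801, -0.2823, 0.0776]
eef_rot: [0.001, -0.057, 0.998, -0.0]
contact_force: [0.1, 0.3, 0.4]
gripper_width: -0.0003
gripper_force: 0.0
```

```bash
python3 - <<'E'
from h import *
o=arm.get_obs();print(o['time'],o['tool_pos'],o['eef_rot'],o['contact_force'])
p,d=arm.capture('wrist');s,_=arm.capture('side')
cv2.imwrite('pics/w3.png',np.hstack([cv2.resize(p[60:320,130:390],(400,400)),cv2.resize(s[215:295,260:340],(400,400),interpolation=cv2.INTER_CUBIC)]))
E
```

```text
3.0333 [ 0.4800624  -0.28232503  0.07762989] [ 6.03852476e-04 -5.72642969e-02  9.98358750e-01 -4.92814691e-04] [0.10509207 0.27301938 0.40097085]
```

View pics/w3.png

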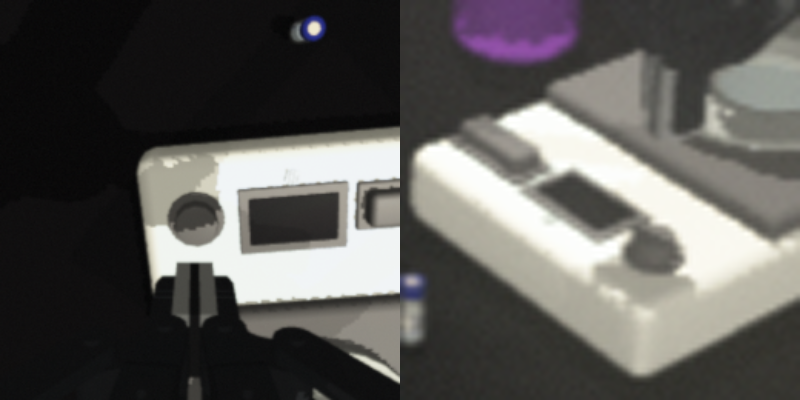

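The wrist crop shows the fingertips about over the round key, and the vial and beaker undisturbed. The tips look higher or further back than the TCP reading suggests, so I'll measure them by depth.

```bash
python3 - <<'E'
from h import *
from scipy.spatial.transform import Rotation as Ro
o=arm.get_obs();q=o['eef_rot'];print(o['time'],o['tool_pos'])
T=np.eye(4);T[:3,:3]=Ro.from_quat([q[1],q[2],q[3],q[0]]).as_matrix();T[:3,3]=o['tool_pos']
p,d=arm.capture('wrist');s,ds=arm.capture('side');cv2.imwrite('pics/w4.png',p);cv2.imwrite('pics/s4.png',s)
c=arm.camera_params('wrist');K,M=c['camera_matrix'],c['mount'];W=T@M
for r in range(190,262,6):
    for col in (250,262):
        x=pts(d,K,np.array([[col,r]]))@M[:3,:3].T+M[:3,3];print((col,r),(1e3*x[0]).round(0),end=' ')
    print()
c=arm.camera_params('side');K,R,t=c['camera_matrix'],c['R'],c['t']
x=K@(R@o['tool_pos']+t);print('TCP in side',x[:2]/x[2])
v,u=np.mgrid[215:275,295:335];uv=np.c_[u.ravel(),v.ravel()]
X=(pts(ds,K,uv)-t)@R-o['tool_pos']
L=X@T[:3,:3]*1e3
m=(abs(L[:,0])<30)&(abs(L[:,1])<30)&(L[:,2]<14)&(L[:,2]>-60)
for r in range(215,275,3):
    k=m&(uv[:,1]==r)
    if k.any():print(r,uv[k,0].min(),uv[k,0].max(),L[k].min(0).round(),L[k].max(0).round())
E
```

```text
3.1333 [ 0.48131098 -0.28327277  0.07943503]
(250, 190) [14. -5. 29.] (262, 190) [15.  5. 26.] 
(250, 196) [12. -5. 20.] (262, 196) [12.  4. 20.] 
(250, 202) [ 7. -5. 20.] (262, 202) [ 8.  4. 18.] 
(250, 208) [ 2. -5. 20.] (262, 208) [ 2.  4. 20.] 
(250, 214) [-6. -5. 28.] (262, 214) [-3.  4. 20.] 
(250, 220) [-13.  -5.  32.] (262, 220) [-13.   5.  32.] 
(250, 226) [-19.  -5.  32.] (262, 226) [-19.   5.  33.] 
(250, 232) [ 12.  -3. -39.] (262, 232) [ 11.   3. -38.] 
(250, 238) [ 12.  -3. -46.] (262, 238) [ 11.   3. -45.] 
(250, 244) [ 11.  -3. -51.] (262, 244) [ 11.   3. -51.] 
(250, 250) [ 11.  -3. -58.] (262, 250) [ 11.   3. -57.] 
(250, 256) [ 11.  -3. -63.] (262, 256) [ 11.   3. -63.] 
TCP in side [312.48509303 253.53116104]
230 308 308 [  6.  13. -55.] [  6.  13. -55.]
233 308 321 [ -8. -14. -59.] [ 11.  12. -48.]
236 308 320 [ -5. -15. -53.] [ 11.  12. -41.]
239 309 320 [ -5. -15. -46.] [ 12.   3. -39.]
242 311 316 [ -0.  -8. -35.] [ 11.  -4. -34.]
```

Request:
servo_tool(series=[{"dp": [0.025,0.015,0.05],"turn": 0},{"dp": [0.025,0.015,0.1],"turn": 0},{"dp": [0.025,0.015,0.1],"turn": 0},{"dp": [0.025,0.015,0.1],"turn": 0}])

```text
time: 3.57
tool_pos: [0.4742, -0.2797, 0.0597]
eef_rot: [-0.001, -0.057, 0.998, 0.001]
contact_force: [0.4, 0.3, 1.3]
gripper_width: 0.0002
gripper_force: 0.0
```

Request:
servo_tool(series=[{"dp": [0,0,0.01],"turn": 0},{"dp": [0,0,0.02],"turn": 0},{"dp": [0,0,0.02],"turn": 0}])

```text
time: 3.82
tool_pos: [0.4749, -0.2802, 0.0573]
eef_rot: [-0.0, -0.057, 0.998, 0.0]
contact_force: [-1.3, 0.2, -0.4]
gripper_width: -0.0002
gripper_force: 0.0
```

Request:
servo_tool(series=[{"dp": [-0.01,0,0.01],"turn": 0},{"dp": [-0.01,0,0.02],"turn": 0},{"dp": [-0.01,0,0.02],"turn": 0},{"dp": [-0.01,0,0.02],"turn": 0}])

```text
time: 4.15
tool_pos: [0.4764, -0.28, 0.0544]
eef_rot: [-0.0, -0.057, 0.998, 0.0]
contact_force: [-0.1, -0.3, 1.1]
gripper_width: 0.0
gripper_force: 0.0
```

```bash
cat > look.py <<'E'
from h import *
from scipy.spatial.transform import Rotation as Ro
o=arm.get_obs();q=o['eef_rot'];print(o['time'],o['tool_pos'],o['contact_force'])
s,ds=arm.capture('side')
o2=arm.get_obs();print(o2['tool_pos'],o2['contact_force'])
c=arm.camera_params('side');K,R,t=c['camera_matrix'],c['R'],c['t']
v,u=np.mgrid[180:275,255:350];uv=np.c_[u.ravel(),v.ravel()]
W=(pts(ds,K,uv)-t)@R
L=(W-o['tool_pos'])@Ro.from_quat([q[1],q[2],q[3],q[0]]).as_matrix()
m=(abs(L[:,0])<14)&(abs(L[:,1])<25)&(L[:,2]>-60)&(W[:,2]>.054)
for r in range(225,270,2):
    k=m&(uv[:,1]==r)
    if k.any():print(r,uv[k,0].min(),uv[k,0].max(),'world z',W[k,2].min().round(3),W[k,2].max().round(3),'tool',(1e3*L[k].mean(0)).round())
import sys
cv2.imwrite('pics/%s.png'%sys.argv[1],cv2.resize(s[205:285,250:350],None,fx=6,fy=6,interpolation=cv2.INTER_CUBIC))
E
python3 look.py s5
```

```text
4.15 [ 0.47642185 -0.28001571  0.05443753] [-0.13435039 -0.30167533  1.12954675]
[ 0.47646703 -0.28008768  0.0545457 ] [-0.2041406  -0.34684577 -0.11058736]
225 298 346 world z 0.101 0.181 tool [-16. -14. -99.]
227 276 349 world z 0.069 0.523 tool [-19. -19. -95.]
229 296 349 world z 0.058 0.174 tool [-36.   4. -75.]
231 291 349 world z 0.059 0.166 tool [-46.  24. -58.]
233 289 349 world z 0.055 0.158 tool [-48.  29. -49.]
235 285 349 world z 0.055 0.523 tool [-34.  10. -57.]
237 283 349 world z 0.055 0.523 tool [-48.  16. -45.]
239 272 349 world z 0.055 0.135 tool [-55.  39. -26.]
241 272 349 world z 0.054 0.121 tool [-50.  38. -23.]
243 275 349 world z 0.055 0.523 tool [-20.   0. -46.]
245 278 349 world z 0.055 0.111 tool [-52.  29. -16.]
247 281 349 world z 0.054 0.523 tool [-43.   6. -25.]
249 305 349 world z 0.056 0.1 tool [-58.   6. -15.]
251 307 349 world z 0.054 0.523 tool [-46. -11. -22.]
253 306 349 world z 0.055 0.523 tool [-56. -22. -20.]
255 271 346 world z 0.054 0.523 tool [-47. -31. -23.]
257 324 340 world z 0.055 0.523 tool [-21. -55. -39.]
259 331 337 world z 0.054 0.057 tool [-58. -18.  -1.]
261 306 314 world z 0.058 0.06 tool [-2. -1. -5.]
263 306 314 world z 0.058 0.061 tool [ 4. -8. -5.]
265 306 314 world z 0.055 0.057 tool [ 5. -9. -1.]
267 329 329 world z 0.523 0.523 tool [ 477. -535. -469.]
```

View pics/s5.png

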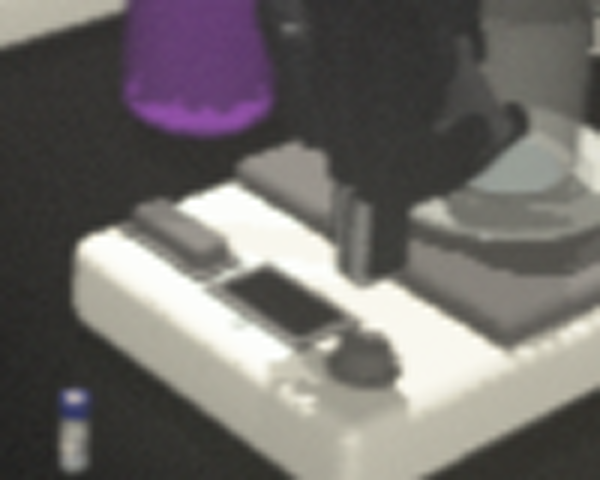

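No contact yet. The picture shows the tips still about 30 mm above the round key, so they sit about 34 mm behind the reported TCP. I'll go down by force and sight.

Request:
servo_tool(series=[{"dp": [0,-0.005,0.05],"turn": 0},{"dp": [0,-0.005,0.1],"turn": 0},{"dp": [0,-0.005,0.14],"turn": 0},{"dp": [0,-0.005,0.14],"turn": 0},{"dp": [0,-0.005,0.14],"turn": 0}])

```text
time: 4.62
tool_pos: [0.4759, -0.2803, 0.0325]
eef_rot: [-0.001, -0.057, 0.998, 0.001]
contact_force: [-1.4, 0.2, 1.3]
gripper_width: 0.0003
gripper_force: 0.0
```

```bash
sed -i 's/^L=(W/L=1000*(W/; s/1e3\*L/L/; s/abs(L\[:,1\])<25/abs(L[:,1])<18/; s/>.054/>.05/' look.py; python3 look.py s6; python3 - <<'E'
from h import *
c=arm.camera_params('side')
print('purple base',plane((283,222),c['camera_matrix'],c['R'],c['t'],0))
E
```

```text
4.6167 [ 0.47585224 -0.28034076  0.0325359 ] [-1.36877877  0.20275248  1.26242182]
[ 0.47624321 -0.28060775  0.03311148] [-0.19721771 -0.43078884  0.1371401 ]
249 304 304 world z 0.087 0.087 tool [  7.  12. -54.]
251 304 316 world z 0.081 0.093 tool [  7.  -4. -57.]
253 304 316 world z 0.076 0.09 tool [  5.  -6. -53.]
255 304 316 world z 0.073 0.086 tool [  6.  -8. -49.]
257 304 316 world z 0.069 0.08 tool [  5.  -7. -43.]
259 306 314 world z 0.067 0.074 tool [  6.  -9. -39.]
261 306 314 world z 0.057 0.066 tool [ -1.  -2. -28.]
263 304 314 world z 0.05 0.06 tool [  3.  -4. -25.]
265 306 315 world z 0.051 0.058 tool [  3.  -9. -23.]
267 307 312 world z 0.05 0.052 tool [  6. -10. -19.]
269 310 311 world z 0.05 0.05 tool [  8. -16. -18.]
purple base [0.57196314 0.01010053 0.        ]
```

View pics/s6.png

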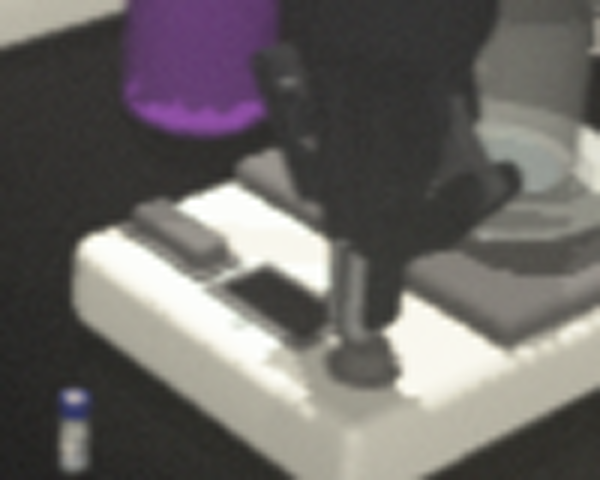

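The tips are centred a few mm above the round key, at about (365,345) in the crop. Small steps from here.

Request:
servo_tool(series=[{"dp": [0,0,0.015],"turn": 0},{"dp": [0,0,0.03],"turn": 0},{"dp": [0,0,0.03],"turn": 0},{"dp": [0,0,0.03],"turn": 0}])

```text
time: 5.0
tool_pos: [0.4765, -0.2808, 0.0291]
eef_rot: [-0.0, -0.057, 0.998, 0.0]
contact_force: [-1.1, 0.5, 0.1]
gripper_width: 0.0003
gripper_force: 0.0
```

Request:
servo_tool(series=[{"dp": [0,0,0.007],"turn": 0},{"dp": [0,0,0.013],"turn": 0},{"dp": [0,0,0.013],"turn": 0},{"dp": [0,0,0.013],"turn": 0}])

```text
time: 5.33
tool_pos: [0.4765, -0.2808, 0.0271]
eef_rot: [-0.0, -0.057, 0.998, 0.0]
contact_force: [0.1, 0.2, -0.3]
gripper_width: 0.0001
gripper_force: 0.0
```

```bash
python3 look.py s7
```

```text
5.3333 [ 0.47653539 -0.28079462  0.02710504] [ 0.06447209  0.22220049 -0.28135564]
[ 0.47656586 -0.28083679  0.02714228] [-0.36662166  0.7423189   0.48367702]
251 305 305 world z 0.086 0.086 tool [ 10.   6. -59.]
253 304 315 world z 0.076 0.087 tool [  8.  -1. -56.]
255 304 316 world z 0.071 0.085 tool [  6.  -7. -54.]
257 305 316 world z 0.071 0.08 tool [  6.  -9. -50.]
259 305 316 world z 0.066 0.076 tool [  5.  -9. -44.]
261 306 314 world z 0.061 0.07 tool [  6.  -9. -39.]
263 304 314 world z 0.05 0.062 tool [  4.  -4. -31.]
265 304 314 world z 0.05 0.058 tool [  6.  -6. -27.]
267 308 315 world z 0.05 0.052 tool [  4. -11. -24.]
```

Request:
servo_tool(series=[{"dp": [0,0,0.007],"turn": 0},{"dp": [0,0,0.013],"turn": 0},{"dp": [0,0,0.013],"turn": 0},{"dp": [0,0,0.013],"turn": 0}])

```text
time: 5.72
tool_pos: [0.4767, -0.281, 0.0253]
eef_rot: [0.0, -0.057, 0.998, -0.0]
contact_force: [0.5, -0.4, 2.0]
gripper_width: -0.0001
gripper_force: 0.7
```

Request:
servo_tool(series=[{"dp": [0,0,0.007],"turn": 0},{"dp": [0,0,0.007],"turn": 0},{"dp": [0,0,0.007],"turn": 0}])

```text
time: 5.97
tool_pos: [0.4767, -0.281, 0.0243]
eef_rot: [0.0, -0.057, 0.998, -0.0]
contact_force: [-0.0, -1.7, 2.1]
gripper_width: 0.0
gripper_force: 1.0
```

Request:
servo_tool(series=[{"dp": [0,0,0.007],"turn": 0},{"dp": [0,0,0.007],"turn": 0},{"dp": [0,0,0.007],"turn": 0}])

```text
time: 6.22
tool_pos: [0.4767, -0.2809, 0.0232]
eef_rot: [0.0, -0.057, 0.998, -0.0]
contact_force: [0.8, -0.9, 2.4]
gripper_width: -0.0002
gripper_force: 1.3
```

Request:
servo_tool(series=[{"dp": [0,0,0.01],"turn": 0},{"dp": [0,0,0.01],"turn": 0},{"dp": [0,0,0.01],"turn": 0}])

```text
time: 6.47
tool_pos: [0.4767, -0.2809, 0.0217]
eef_rot: [0.0, -0.057, 0.998, -0.0]
contact_force: [0.7, -0.3, 3.4]
gripper_width: -0.0002
gripper_force: 1.7
```

```bash
cat > f.py <<'E'
from h import *
F=[]
for i in range(4):
    arm.capture('side');o=arm.get_obs();F.append([*o['contact_force'],o['gripper_force'],*o['tool_pos']])
print(o['time'],np.mean(F,0).round(4))
E
python3 f.py;python3 look.py s8
```

```text
6.6667 [ 0.49   -0.8544  3.5642  1.7199  0.4767 -0.281   0.0218]
6.6667 [ 0.4767487  -0.28095938  0.02177097] [ 1.00262429 -0.87992748  3.82128165]
[ 0.47673248 -0.28094072  0.02174663] [0.81624131 0.12523065 3.45941316]
253 305 305 world z 0.08 0.08 tool [ 10.   6. -59.]
255 304 316 world z 0.07 0.082 tool [  5.  -1. -56.]
257 304 316 world z 0.065 0.08 tool [  6.  -7. -54.]
259 305 316 world z 0.066 0.075 tool [  5.  -9. -50.]
261 305 316 world z 0.061 0.069 tool [  5.  -8. -44.]
263 305 314 world z 0.051 0.065 tool [  6.  -7. -38.]
265 305 316 world z 0.05 0.056 tool [  3.  -6. -32.]
267 306 315 world z 0.05 0.052 tool [  4. -11. -29.]
269 310 310 world z 0.05 0.05 tool [ 10. -14. -28.]
```

The round key carried 3.5 N, about 5 mm of its 6 mm travel, so it counted as pressed. I'll release it, lift and go over the bar key.

Request:
servo_tool(series=[{"dp": [0,0,-0.05],"turn": 0},{"dp": [0,0,-0.15],"turn": 0},{"dp": [0,0,-0.25],"turn": 0},{"dp": [0.02,0.2,-0.25],"turn": 0},{"dp": [0.04,0.4,-0.25],"turn": 0},{"dp": [0.061,0.6,-0.25],"turn": 0},{"dp": [0.061,0.716,-0.25],"turn": 0},{"dp": [0.061,0.716,-0.25],"turn": 0}])

```text
time: 7.38
tool_pos: [0.4538, -0.1717, 0.0585]
eef_rot: [-0.001, -0.058, 0.998, 0.001]
contact_force: [-0.5, -0.3, -0.3]
gripper_width: -0.0002
gripper_force: 0.0
```

Request:
servo_tool(series=[{"dp": [0,0,0.06],"turn": 0},{"dp": [0,0,0.12],"turn": 0},{"dp": [0,0,0.17],"turn": 0},{"dp": [0,0,0.18],"turn": 0},{"dp": [0,0,0.18],"turn": 0},{"dp": [0,0,0.18],"turn": 0}])

```text
time: 7.88
tool_pos: [0.4549, -0.1755, 0.0316]
eef_rot: [-0.0, -0.057, 0.998, 0.0]
contact_force: [0.1, 0.1, 0.4]
gripper_width: -0.0002
gripper_force: 0.0
```

```bash
python3 f.py; python3 look.py s9|head -2; python3 -c "
import cv2;from bench import arm
p,d=arm.capture('wrist');a=cv2.imread('pics/s9.png');cv2.imwrite('pics/b9.png',cv2.hconcat([cv2.resize(p[90:330,100:400],(400,320)),cv2.resize(a,(400,320))]))"
```

```text
8.0833 [-0.1601  0.1436 -0.0246  0.      0.4555 -0.1756  0.0323]
8.0833 [ 0.45562266 -0.17550789  0.03250872] [ 0.50461867  0.00439071 -0.32164529]
[ 0.45561078 -0.17544383  0.03249395] [-0.02548657 -0.6049762  -0.14646303]
```

View pics/b9.png

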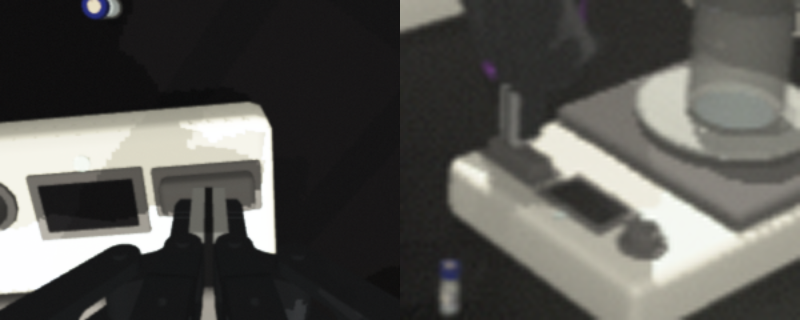

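The tips are centred over the bar key (wrist crop (207,190)), the round key is up again, and nothing is disturbed. Now I'll press the bar.

Request:
servo_tool(series=[{"dp": [0,0,0.02],"turn": 0},{"dp": [0,0,0.04],"turn": 0},{"dp": [0,0,0.05],"turn": 0},{"dp": [0,0,0.055],"turn": 0},{"dp": [0,0,0.055],"turn": 0}])

```text
time: 8.6
tool_pos: [0.4554, -0.1752, 0.0239]
eef_rot: [0.0, -0.057, 0.998, -0.0]
contact_force: [0.1, -1.3, 2.5]
gripper_width: 0.0
gripper_force: 1.1
```

Request:
servo_tool(series=[{"dp": [0,0,0.01],"turn": 0},{"dp": [0,0,0.016],"turn": 0},{"dp": [0,0,0.016],"turn": 0},{"dp": [0,0,0.016],"turn": 0}])

```text
time: 8.93
tool_pos: [0.4555, -0.1752, 0.0216]
eef_rot: [0.0, -0.057, 0.998, -0.0]
contact_force: [0.9, 0.8, 3.9]
gripper_width: -0.0001
gripper_force: 1.7
```

```bash
python3 f.py
```

```text
9.1333 [ 1.0791  0.1919  3.0822  1.7681  0.4554 -0.1752  0.0216]
```

The bar key is pressed, at about 3.5 N, the same depth as the round key. I'll withdraw straight up and then back toward the robot.

Request:
servo_tool(series=[{"dp": [0,0,-0.05],"turn": 0},{"dp": [0,0,-0.2],"turn": 0},{"dp": [0,0,-0.45],"turn": 0},{"dp": [0,0,-0.7],"turn": 0},{"dp": [0,0,-0.95],"turn": 0},{"dp": [0,0,-1],"turn": 0},{"dp": [0,0,-1],"turn": 0},{"dp": [0,0,-1],"turn": 0}])

```text
time: 9.8
tool_pos: [0.4553, -0.1752, 0.1717]
eef_rot: [0.0, -0.057, 0.998, -0.0]
contact_force: [0.7, 0.5, -1.0]
gripper_width: -0.0001
gripper_force: 0.0
```

```bash
python3 f.py; python3 -c "
import cv2;from bench import arm
p,d=arm.capture('wrist');a,_=arm.capture('side');cv2.imwrite('pics/end.png',cv2.hconcat([cv2.resize(p,(400,300)),cv2.resize(a[140:320,140:380],(400,300))]))"
```

```text
10.0 [-0.2521 -0.3935 -0.4596  0.      0.4542 -0.1746  0.1697]
```

View pics/end.png

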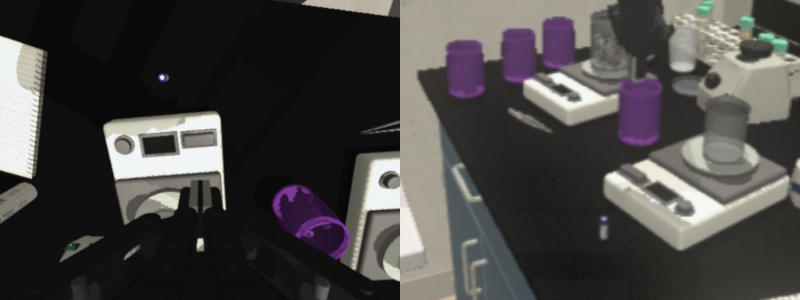

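Both keys are up (wrist (123,145) and (198,139)). The beaker, vial and jars stand as before, and the arm is clear, so I'm handing in.

```bash
python3 -c "
from bench import arm
print(arm.finish_job())"
```

```text
the job is handed in; nothing more can be done
None
```

I pressed the beaker balance's round key, let it come back up, then pressed its bar key (each at about 3.5 N, roughly 5 of 6 mm travel) and withdrew; nothing else was visibly disturbed, and I handed the job in at about 10 s.

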